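Make up a stock tray from the goods on the packing bench and level it off

TASK

Lift the top tray off the nested pile and set it down squarely on the black rubber mat; then load every small carton (lying flat) and every square bottle (upright) standing at the robot's right into it, cartons at most two high, so that nothing stands above the rim and another tray can go on top. Then feel for anything standing proud: set the aluminium straightedge across the left end of the rim (robot's left) so that it touches, draw it along to the right end, touching the rim all the way, and finally lay it back upright on its cork strip. Leave the other trays in their pile and do not disturb the other things on the bench.

Things in the scene. Friction and masses are not known exactly. Their poses are not given: they have to be found in the camera images.
- tray_top: topmost of three alike nested grey plastic trays, the one to fill: 321 x 163 mm over the rim, 86 mm high, 0.35 kg. Origin: centre of the underside; x along its length, y across, z up. In the pile each tray hangs with its rim on the rim below, 24 mm higher, about 2 mm play; raise it straight up 70 mm to clear. It may stand either way round on the mat
- tray_in (a point): centre of the inside floor of tray_top, 4 mm above its underside, axes as the tray. Flat floor 264 x 106 mm; the 3 mm walls lean outwards (inside half width grows 0.2 mm per mm of height) up to 58 mm above the floor, then step out to the rim band
- tray_rim (a point): middle of one long side of tray_top's rim, on its top, 75.5 mm from the centre in the tray's y. The rim is an upright band 12 mm thick, 24 mm deep (62 to 86 mm above the underside), outer faces 160.5 and 81.5 mm from the centre; it can be pinched from above anywhere
- tray_mid: second tray of the pile, alike; leave it
- tray_low: lowest tray of the pile, alike, on the bench; leave it
- mat: black rubber mat fixed to the bench, 200 x 360 mm, 4 mm thick, where the tray is packed. Origin: centre of the underside (on the bench); its y axis runs along its length, towards the robot's left, its x axis away from the robot
- straightedge: aluminium T-section straightedge, 240 mm long, 0.3 kg, standing on its flat base: base 40 mm wide and 6 mm thick, and along its middle an upright web 10 mm thick up to 60 mm, by which it is pinched. Origin: centre of the flat underside; x along its length, z up
- strip: cork strip fixed to the bench behind the mat, 280 x 55 mm, 3 mm thick, where the straightedge stands and belongs. Origin: centre of the underside; x along its length
- carton_1: small taped cardboard carton, 66 x 54 x 34 mm (x, y, z), 0.11 to 0.22 kg, lying flat on the bench at the right, always there. Origin: centre of the underside, z up
- carton_2: small taped cardboard carton, 66 x 54 x 34 mm (x, y, z), 0.11 to 0.22 kg, lying flat on the bench at the right, always there. Origin: centre of the underside, z up
- carton_3: small taped cardboard carton, 66 x 54 x 34 mm (x, y, z), 0.11 to 0.22 kg, lying flat on top of carton_1, yaw within 0.25 of it; may be absent. Origin: centre of the underside, z up
- carton_4: small taped cardboard carton, 66 x 54 x 34 mm (x, y, z), 0.11 to 0.22 kg, lying flat on top of carton_2, yaw within 0.25 of it; may be absent. Origin: centre of the underside, z up
- bottle_1: square white plastic bottle, body 54 x 54 mm and 48 mm high with a round screw cap 32 mm across from there up to 74 mm, 0.14 kg, upright on the bench at the right; lift it by the cap. Always there. Origin: centre of the underside, x and y square to its sides, z up
- bottle_2: square white plastic bottle, body 54 x 54 mm and 48 mm high with a round screw cap 32 mm across from there up to 74 mm, 0.14 kg, upright on the bench at the right; lift it by the cap. May be absent. Origin: centre of the underside, x and y square to its sides, z up
- tape_roll: bystander: roll of clear tape 104 mm across, 48 mm high, lying; origin under its centre
- round_jar: bystander: round white jar 72 mm across, 85 mm high, with white lid; origin under its centre; not to be packed
- mug: bystander: white mug 80 mm across, 90 mm high; origin under its centre
- cutter: bystander: grey knife 150 mm long, 14 mm high, lying along its y axis; origin under its centre
Mind the look-alikes: they are no part of the job. What is shaped like the carton_3 but green or turquoise is not meant.

How it is judged:
By the outcome, as a careful person would: the job done as asked, in the order asked, and still so for the second after the job is handed in, with the robot touching nothing.
Of carton_3, carton_4, bottle_2 only 1 to 3 are there at a start; the rules pass over those that are not, and their reading is None.
At some moment in a run one of bottle_1, bottle_2 may be knocked a few centimetres aside while the robot is not near it.
It also fails if it takes over 210 s, if anything falls off the work surface, if the arm or the gripper's body presses on something with over 40 N, if the wrist force passes 120 N, or if a joint passes its speed limit or range.

ROBOT

A 6-joint arm with a two-finger parallel gripper is mounted at the origin on the work surface. World frame = base frame: x ahead of the robot, y to its left, z up, the work surface at z = 0. Lengths are in mm, angles in rad, forces in N, time in s.
With the tool pointing down it reaches from about 275 to 825 mm from the base axis. Payload 4.9 kg.
Tool frame: the origin (TCP) lies at the very end of the fingers, on their centre line; the grasp point (between the pads) lies 19 mm behind it; z points along the fingers, y is the line along which they close (so a half turn about z gives the same grasp; the last joint's range is limited). The gripper opens to 85 mm and grips with 20 to 120 N. Pads are 22 mm wide; open, the fingers measure 114 mm over their backs; the gripper's body (76 mm by 85 mm) begins 54 mm behind the grasp point. The pads swing forward as they close: fully open they stand 13 mm farther back than shut.
Start: joints at [-1.387, 0.326, -0.193, 1.052, 0, 1.437], TCP at [171.875, -522.473, 231.281] pointing down, gripper open.
Joint ranges: [-2.65, 2.65], [-0.97, 1.79], [-1.3, 1.35], [-1.93, 2.1], [-1.47, 1.37], [-3.14, 3.14]. Speed limits (rad/s): [2.57, 2.57, 3.14, 3.14, 3.14, 3.14].

INTERFACE

Orientations are given as [roll, pitch, yaw] about the fixed x, y, z axes, in that order (R = Rz(yaw) Ry(pitch) Rx(roll)).
In Python, from bench import bot, solve_ik, imaging gives the robot as it stands. Calls block until the motion is done:
- bot.move_ptp(position, orientation): joint-space move of the TCP to a pose.
- bot.movel(position, rot=None, max_speed=150, threshold=None): straight line of the TCP; rot=None keeps the orientation; max_speed is the mean speed in mm/s. With threshold (N) it stops when the force on the tool has changed by that much, and returns True; else False.
- bot.move_j(angles): joint-space move.
- bot.grip(opening, effort=None): opening from 0.0 (shut) to 1.0 (fully open); effort is the grip in N (None keeps the last); returns when the fingers have stopped.
- bot.dwell(seconds).
- solve_ik(position, orientation): joint angles nearest the present ones, or None.
- bot.get_state(): the state.
- imaging.capture(name): name is "scene" or "top" or "wrist"; returns the picture (384x512x3 uint8, blue, green, red); there is no depth.
- imaging.camera_model(name): a dict with "K" (3x3 intrinsics, pixels), "k1" (the pictures are not rectified: a ray, as slopes to the right and down, at radius r is drawn at 1 + k1 r^2 times it, then the intrinsics apply), "position" and "rotation" of the camera in the world. Camera axes: x right, y up, looking along -z (the intrinsics and any distortion apply to the point x, -y, -z); pixel columns grow to the right and rows downward; lengths in mm; the calibration is good to about 2 mm. A picture is of the moment at which its call begins: read the wrist's pose just before it. camera_model takes no time and is no camera call; for the wrist camera it gives the pose at the moment of the call.
A pose or a line that the arm cannot do raises bot.IKError and nothing moves.
- bot.sign_off(): hands the job in; it is judged then, once.
The state is a dict: "t": time; "qpos": joint angles; "joint_velocities": joint speeds; "effort": joint torques, N m; "tcp_pos": TCP position; "orientation": TCP orientation; "contact_force": force on the tool from outside, world axes, zero at the start; "wrist_torque": the same for the moment, N m; "opening": opening from 0.0 (shut) to 1.0 (fully open); "gripper_force": force on a finger pad.
Only numpy, scipy, OpenCV 4.12 (cv2) and the standard library are available. Lean on these libraries where they do the work, as an engineer would, in place of code of your own. Each camera call takes 0.05 s, during which the arm holds its last target. There are 200 camera calls.

## Working session

There is one attempt and no reset: what is moved stays moved. The work goes in short steps, each a Python script; the robot and the scene stay as the last script left them, time stands still between calls to the robot, and variables do not carry over. Pictures are saved under pics/ and viewed, at most 18 in all, crops included, and the job is handed in when it is done.

```bash
ls; mkdir -p pics
python3 - <<'E'
from bench import bot, imaging
import cv2
for n in ["scene","top"]:
    im=imaging.capture(n); cv2.imwrite(f"pics/{n}0_raw.png",im)
    cv2.imwrite(f"pics/{n}0.png",cv2.resize(im,(800,600),interpolation=cv2.INTER_CUBIC))
    m=imaging.camera_model(n); print(n,m)
print(bot.get_state())
E
```

```text
pics
scene {'K': array([[488.80488321,   0.        , 257.82337861],
       [  0.        , 488.80488321, 192.48953215],
       [  0.        ,   0.        ,   1.        ]]), 'k1': -0.1360854769411939, 'position': array([1534.4614934 , -581.11171811, 1115.71229905]), 'rotation': array([0.84841609, 0.02349894, 1.00353114])}
top {'K': array([[376.77535256,   0.        , 256.18202503],
       [  0.        , 376.77535256, 182.80838659],
       [  0.        ,   0.        ,   1.        ]]), 'k1': -0.039412019588928766, 'position': array([ 284.23764693,   28.27432187, 1332.55281465]), 'rotation': array([ 0.19967121, -0.00187615, -1.56590689])}
{'t': 0.1, 'qpos': array([-1.38719311e+00,  3.26890045e-01, -1.93447404e-01,  1.05197755e+00,
        6.41406516e-06,  1.43659130e+00]), 'joint_velocities': array([-0.0015866 , -0.00083071,  0.00324721,  0.00140957,  0.00224255,
        0.0003296 ]), 'effort': array([ 1.35406710e-03, -4.44239080e+01,  2.63037783e+01,  7.89992278e-03,
       -3.59794933e-05,  2.51127481e-06]), 'tcp_pos': array([ 171.78632365, -521.96555213,  230.5829232 ]), 'orientation': array([-3.14008850e+00, -2.09558493e-04,  3.17808087e-01]), 'contact_force': array([ 0.53809947, -0.40610267,  0.71218258]), 'wrist_torque': array([ 0.0397217 , -0.02227639,  0.03607237]), 'gripper_force': 0.0, 'opening': 0.9978055944241047}
```

View pics/scene0.png

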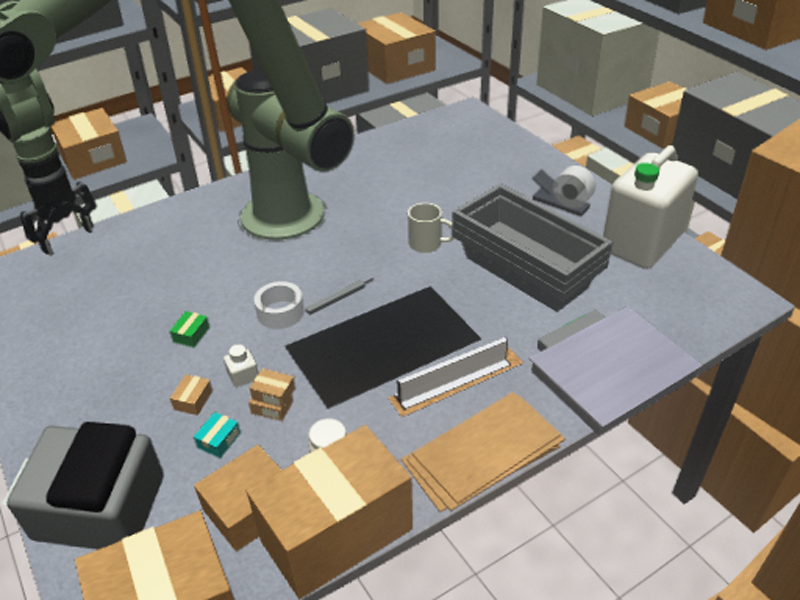

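View pics/top0.png

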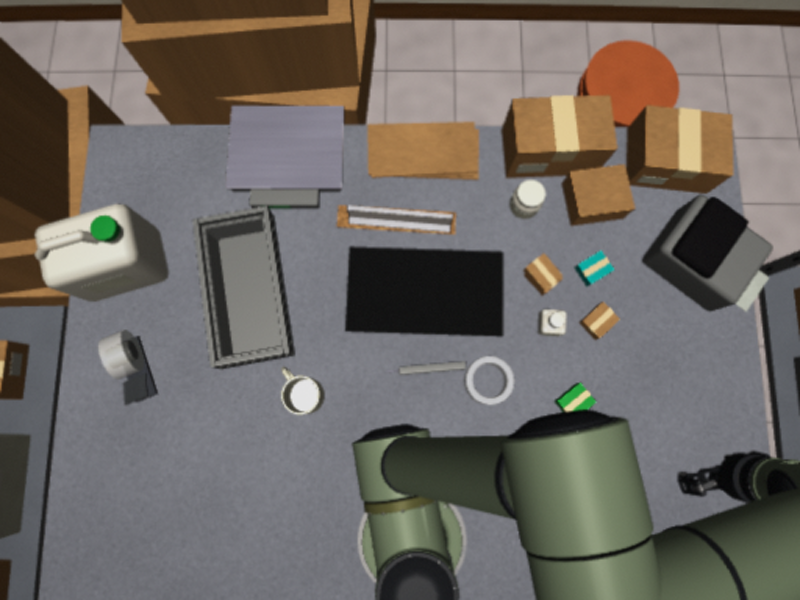

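Scene: stack of two cartons at (271,393), single carton (190,394), one bottle (240,365), pile (530,245), mat (380,345), straightedge (455,375). Look-alikes: green carton (189,328), turquoise carton (216,434), the jar (327,432) as a bottle, and big brown boxes. In the top view the stack is at (543,273), the single at (601,320) and the bottle at (553,322). I see no second bottle.

```bash
cat > h.py <<'E'
from bench import bot, solve_ik, imaging
import cv2, numpy as np
from scipy.spatial.transform import Rotation as Ro
pi=np.pi
def cast(m,uv,z):
    """pixels (N,2) -> world points on plane z"""
    uv=np.asarray(uv,float).reshape(-1,1,2)
    d=cv2.undistortPoints(uv,m["K"],np.array([m["k1"],0,0,0.])).reshape(-1,2)
    r=Ro.from_euler("xyz",m["rotation"]).apply(np.c_[d[:,0],-d[:,1],-np.ones(len(d))])
    p=np.asarray(m["position"]); s=(z-p[2])/r[:,2]
    return p+r*s[:,None]
def project(m,P):
    q=Ro.from_euler("xyz",m["rotation"]).inv().apply(np.atleast_2d(P)-m["position"])
    q=np.c_[q[:,0],-q[:,1],-q[:,2]]
    return cv2.projectPoints(q,np.zeros(3),np.zeros(3),m["K"],np.array([m["k1"],0,0,0.]))[0].reshape(-1,2)
def blobs(mask,amin):
    cs,_=cv2.findContours(mask.astype(np.uint8),cv2.RETR_EXTERNAL,cv2.CHAIN_APPROX_NONE)
    return [c for c in cs if cv2.contourArea(c)>amin]
def rect(m,c,z):
    """contour cast on plane z -> centre, long side, short side, yaw of long side"""
    P=cast(m,c.reshape(-1,2),z)[:,:2].astype(np.float32)
    b=cv2.boxPoints(cv2.minAreaRect(P)); e=[b[1]-b[0],b[2]-b[1]]
    e.sort(key=np.linalg.norm); l=e[1]; y=np.arctan2(l[1],l[0]); y=(y+pi/2)%pi-pi/2
    return b.mean(0),np.linalg.norm(e[1]),np.linalg.norm(e[0]),y
E
python3 - <<'E'
from h import *
im=cv2.imread("pics/top0_raw.png"); m=imaging.camera_model("top")
hsv=cv2.cvtColor(im,cv2.COLOR_BGR2HSV)
for u,v in [(245,290),(230,240),(283,280),(200,260),(425,290),(320,300),(540,265),(553,330),(610,314),(400,214),(400,228),(345,216)]:
    x,y=int(u*.64),int(v*.64); print((u,v),hsv[y,x])
bl=blobs(hsv[...,2]<35,500)
for c in bl: print("mat?",cv2.boundingRect(c),rect(m,c,4))
roi=np.zeros(im.shape[:2],bool); roi[125:245,330:430]=1
car=(hsv[...,0]>8)&(hsv[...,0]<28)&(hsv[...,1]>70)&(hsv[...,2]>60)&roi
for c in blobs(car,80): print("carton",cv2.boundingRect(c),[ (z,rect(m,c,z)) for z in (34,68)])
wh=(hsv[...,1]<45)&(hsv[...,2]>150)&roi
for c in blobs(wh,40): print("white",cv2.boundingRect(c),rect(m,c,60))
E
```

```text
(245, 290) [ 24  10 128]
(230, 240) [ 30  10 123]
(283, 280) [120  14  73]
(200, 260) [ 30  10 122]
(425, 290) [90 27 19]
(320, 300) [116  16 129]
(540, 265) [ 21  82 227]
(553, 330) [ 25  14 220]
(610, 314) [ 21  82 226]
(400, 214) [  0   3 184]
(400, 228) [ 10  23 163]
(345, 216) [ 15 147 172]
mat? (338, 289, 174, 95) (array([  64.346436, -556.20154 ], dtype=float32), np.float32(568.8372), np.float32(309.13376), np.float32(1.3732792))
mat? (314, 263, 82, 22) (array([ 243.46216, -312.62946], dtype=float32), np.float32(285.38425), np.float32(41.775238), np.float32(-1.3908979))
mat? (222, 159, 99, 56) (array([542.45544 , -27.267853], dtype=float32), np.float32(350.46933), np.float32(192.96924), np.float32(1.5426935))
mat? (430, 127, 48, 51) (array([ 675.922 , -705.3643], dtype=float32), np.float32(184.49245), np.float32(107.3463), np.float32(-0.6749448))
carton (372, 193, 24, 24) [(34, (array([ 470.47946, -418.05988], dtype=float32), np.float32(74.71557), np.float32(55.630634), np.float32(-0.8170163))), (68, (array([ 465.6031 , -406.37344], dtype=float32), np.float32(72.75926), np.flo
[... 181 characters left out ...]
.69917595))), (68, (array([ 569.84644, -286.0969 ], dtype=float32), np.float32(71.5683), np.float32(67.99285), np.float32(0.6991745)))]
carton (365, 125, 41, 19) [(34, (array([ 730.6675 , -440.05444], dtype=float32), np.float32(150.53682), np.float32(68.540924), np.float32(-1.5607637))), (68, (array([ 718.9785 , -427.79218], dtype=float32), np.float32(146.59526), np.float32(66.74628), np.float32(-1.5607638)))]
white (347, 198, 16, 16) (array([ 464.716  , -309.16498], dtype=float32), np.float32(51.889187), np.float32(51.631634), np.float32(-0.04213202))
white (331, 125, 19, 7) (array([ 742.5695 , -271.05264], dtype=float32), np.float32(64.52791), np.float32(22.514473), np.float32(-1.5623553))
```

Run:
```python
from h import *
m=imaging.camera_model("top"); im=cv2.imread("pics/top0_raw.png").astype(int)
msk=(im[...,0]-im[...,2]<0)&(im.max(2)<165); roi=np.zeros(msk.shape,bool); roi[125:240,118:190]=1
k=np.ones((3,3),np.uint8)
for c in blobs(cv2.morphologyEx((msk&roi).astype(np.uint8),cv2.MORPH_CLOSE,k),300): print(cv2.boundingRect(c),rect(m,c,134))
print(cast(m,np.array([[243,288],[196,218],[270,208],[293,354],[218,366]])*.64,134))
bot.move_ptp([520,-330,330],[pi,0,0.3]); 
mw=imaging.camera_model("wrist"); w=imaging.capture("wrist"); cv2.imwrite("pics/w1.png",w)
print(mw,bot.get_state()["t"],bot.get_state()["qpos"])
```

```text
(124, 125, 66, 111) (array([540.344  , 354.72632], dtype=float32), np.float32(365.2377), np.float32(217.46013), np.float32(0.042210102))
[[520.05758231 354.38169656 134.        ]
 [671.95162174 464.4421903  134.        ]
 [694.75589518 306.71078016 134.        ]
 [383.88883316 244.56595314 134.        ]
 [358.47582624 396.27606924 134.        ]]
{'K': array([[309.29856742,   0.        , 257.49266361],
       [  0.        , 309.29856742, 189.36504206],
       [  0.        ,   0.        ,   1.        ]]), 'k1': -0.0022470614216086775, 'position': array([ 597.6535552 , -305.16399675,  472.7981885 ]), 'rotation': array([-3.28743066e-01,  4.97799052e-05, -1.27161033e+00])} 1.6667 [-6.87298055e-01  4.16261144e-01  1.88989770e-01  1.34425797e+00
 -3.37536054e-04  2.15615204e+00]
```

View pics/w1.png

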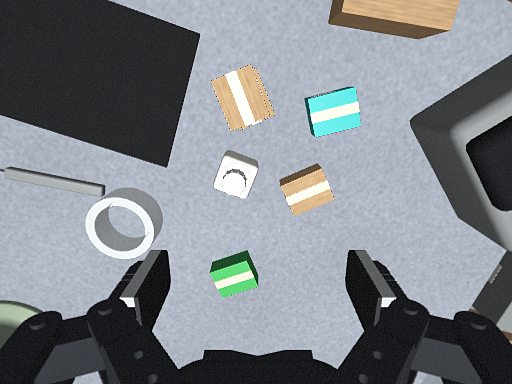

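The wrist view confirms a stack at (242,98), a single carton at (305,188) and a bottle at (236,175). Green (234,275) and turquoise (333,110) are left out. There is no second bottle. Next I look at the pile from closer.

Run:
```python
from h import *
bot.move_ptp([466,343,400],[pi,0,0.207+pi])
m=imaging.camera_model("wrist"); w=imaging.capture("wrist"); cv2.imwrite("pics/w2.png",w)
print(m["position"],m["rotation"],bot.get_state()["t"],bot.get_state()["qpos"])
import pickle; pickle.dump(m,open("w2.pkl","wb"))
```

```text
[384.83401483 326.86853052 543.12269676] [-3.25645992e-01  6.35039341e-04  1.77707919e+00] 4.1333 [ 5.05696520e-01  3.39589170e-01  2.50217014e-01  1.48167641e+00
 -1.55634847e-04  3.00094518e-01]
```

View pics/w2.png

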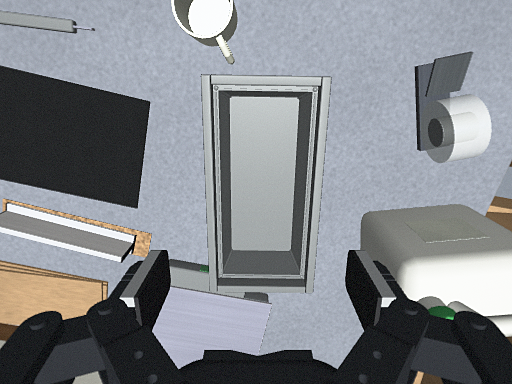

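Pile: the rim's outer corners are near (202,76), (331,77), (313,292) and (210,292). The mug is at (208,15), clear of the pile.

Run:
```python
from h import *
import pickle; m=pickle.load(open("w2.pkl","rb")); w=cv2.imread("pics/w2.png").astype(int)
for v in (120,180,240):
    print(v,[tuple(w[v,u]) for u in range(198,222,2)],"|",[tuple(w[v,u]) for u in range(302,336,3)])
print(project(m,[[520,354,134]]))
ps=[(202,76),(331,77),(313,292),(210,292)]; c=cast(m,ps,134); print(c.round(1), np.linalg.norm(np.roll(c,-1,0)-c,axis=1))
msk=(w[...,0]-w[...,2]<=3); roi=np.zeros(msk.shape,bool); roi[66:300,190:345]=1
cv2.imwrite("pics/mask.png",np.hstack([((msk&roi)*255).astype(np.uint8)[50:310,180:350],w[50:310,180:350].max(2).astype(np.uint8)]).repeat(2,0).repeat(2,1))
```

```text
120 [(np.int64(193), np.int64(181), np.int64(173)), (np.int64(197), np.int64(186), np.int64(176)), (np.int64(133), np.int64(121), np.int64(117)), (np.int64(188), np.int64(184), np.int64(181)), (np.int64(186), np.int64(186), np.int64(180)), (np.int64(196), np.int64(193), np.int64(189)), (np.int64(187), np.int64(189), np.int64(181)), (np.int64(49), np.int64(47), np.int64(48)), (np.int64(219), np.int64(219), np.int64(212)), (np.int64(171), np.int64(172), np.int64(165)), (np.int64(216), np.int64(216), np.int64(212)), (np.int64(66), np.int64(66), np.int64(63))] | [(np.int64(72), np.int64(73), np.int64(70)), (np.int64(79), np.int64(80), np.int64(76)), (np.int64(67), np.int64(68), np.int64(64)), (np.int64(221), np.int64(220), np.int64(213)), (np.int64(182), np.int64(181), np.int64(174)), (np.int64(48), np.int64(48), np.int64(46)), (np.int64(219), np.int64(218), np.int64(212)), (np.int64(195), np.int64(195), np.int64(189)), (np.int64(193), np.int64(193), np.int64(187)), (np.int64(184), np.int64(169), np.int64(163)), (np.int64(194), np.int64(179), np.int64(171)), (np.int64(181), np.int64(170)
[... 1740 characters left out ...]
, np.int64(149)), (np.int64(168), np.int64(167), np.int64(164)), (np.int64(50), np.int64(47), np.int64(45)), (np.int64(190), np.int64(187), np.int64(183)), (np.int64(182), np.int64(179), np.int64(174)), (np.int64(139), np.int64(132), np.int64(129)), (np.int64(182), np.int64(171), np.int64(163)), (np.int64(188), np.int64(177), np.int64(170)), (np.int64(189), np.int64(179), np.int64(171)), (np.int64(190), np.int64(179), np.int64(171)), (np.int64(178), np.int64(165), np.int64(160)), (np.int64(181), np.int64(169), np.int64(164))]
[[256.87006398 189.16815414]]
[[388.7 256.9 134. ]
 [357.  414.2 134. ]
 [669.  475.2 134. ]
 [702.2 316.7 134. ]] [160.4094009  317.90913973 161.99958511 319.17186349]
```

View pics/mask.png

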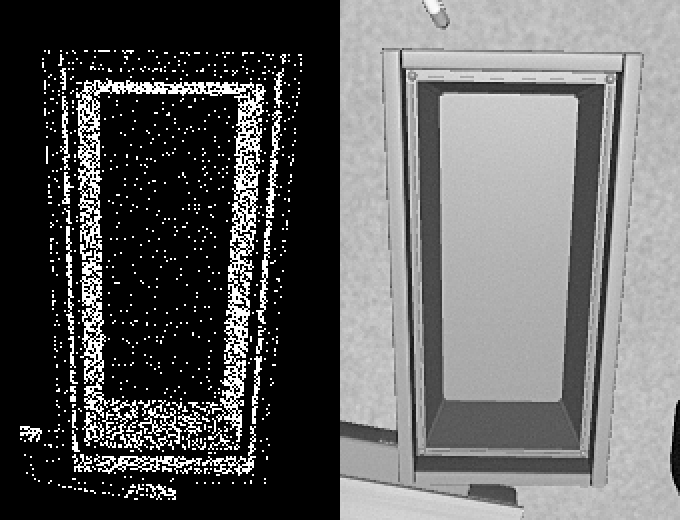

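Run:
```python
from h import *
import pickle
m=imaging.camera_model("top"); im=cv2.imread("pics/top0_raw.png")
P=[[388.7,256.9,134],[357,414.2,134],[669,475.2,134],[702.2,316.7,134]]
q=project(m,P); print(q)
c=cv2.resize(im[120:250,110:200],None,fx=4.4,fy=4.4,interpolation=cv2.INTER_NEAREST)
for u,v in q: cv2.drawMarker(c,(int((u-110+.5)*4.4),int((v-120+.5)*4.4)),(0,0,255),cv2.MARKER_CROSS,12,1)
cv2.imwrite("pics/topcrop.png",c)
# mat corners check: wrist vs top
mw=pickle.load(open("w2.pkl","rb"))
print(cast(mw,[(149,101),(138,207)],4))
hsv=cv2.cvtColor(im,cv2.COLOR_BGR2HSV)
c=[c for c in blobs(hsv[...,2]<35,500) if cv2.boundingRect(c)[:2]==(222,159)][0]
print(cv2.boxPoints(cv2.minAreaRect(cast(m,c.reshape(-1,2),4)[:,:2].astype(np.float32))))
```

```text
[[183.7090766  225.01692365]
 [133.88119351 234.65996911]
 [122.18014827 140.35923209]
 [169.93989588 130.99229755]]
[[447.16666504 153.4643661    4.        ]
 [643.27158927 151.45273821   4.        ]]
[[ 441.085   -199.7222 ]
 [ 633.978   -205.14444]
 [ 643.8259   145.1865 ]
 [ 450.93286  150.60873]]
```

View pics/topcrop.png

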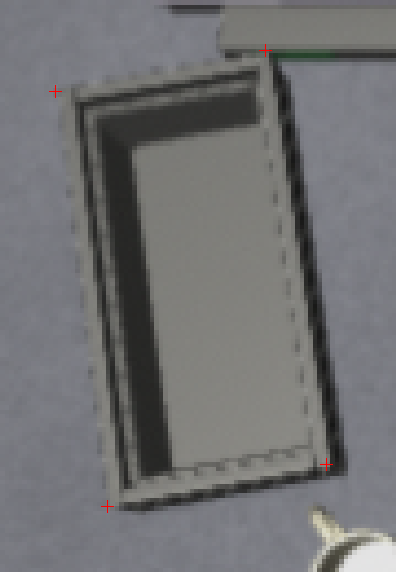

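The overlay shows the two cameras agree to about 5 mm (the top view's rim edge is the faint dotted line at (62,88)–(100,497)). I'll refine close above the right-hand rim.

Run:
```python
from h import *
import pickle
bot.grip(0.5)
bot.move_ptp([541,289,200],[pi,0,0.19+pi])
m=imaging.camera_model("wrist"); w=imaging.capture("wrist"); cv2.imwrite("pics/w3.png",w)
pickle.dump(m,open("w3.pkl","wb"))
s=bot.get_state();print(m["position"],m["rotation"],s["t"],s["tcp_pos"],s["orientation"],s["opening"])
print(project(m,[s["tcp_pos"],[541,289,134]]))
```

```text
[459.4861931  275.14028523 344.42919067] [-3.27551593e-01 -2.26212004e-04  1.76164811e+00] 5.5583 [541.90365596 289.94745018 201.98991883] [ 3.1407696   0.00316777 -2.95091301] 0.4972444777859152
[[255.33641055 253.30427936]
 [254.887307   203.83805178]]
```

View pics/w3.png

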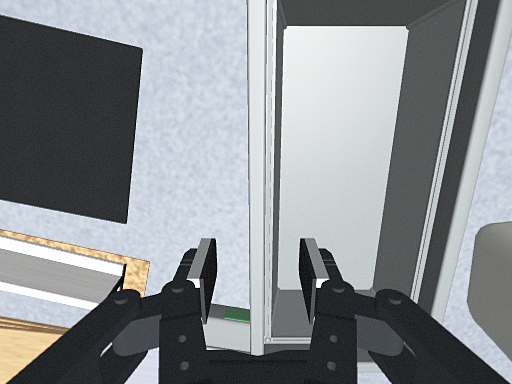

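The rim band runs vertically at u≈249–265 and the finger line is at 255, so the offset is about 1–2 mm. I'll measure it and grasp.

Run:
```python
from h import *
import pickle
m=pickle.load(open("w3.pkl","rb")); w=cv2.cvtColor(cv2.imread("pics/w3.png"),cv2.COLOR_BGR2GRAY).astype(float)
g=cv2.Sobel(cv2.GaussianBlur(w,(1,9),0),cv2.CV_64F,1,0,ksize=3)
for v in (30,180): print(v,[(u,int(w[v-3:v+4,u].mean())) for u in range(243,278)])
im=cv2.imread("pics/w3.png").astype(int)
v=np.arange(20,200,5)
# far-end line: rows along u=255..262
print([(v,int(w[v,252:262].mean())) for v in range(335,365,2)])
for a in ((249.5,30),(249.5,190),(265,30),(265,190)): print(a,cast(m,[a],134))
```

```text
30 [(243, 212), (244, 212), (245, 213), (246, 224), (247, 93), (248, 172), (249, 219), (250, 235), (251, 231), (252, 230), (253, 231), (254, 231), (255, 232), (256, 231), (257, 232), (258, 233), (259, 234), (260, 234), (261, 234), (262, 235), (263, 241), (264, 205), (265, 161), (266, 105), (267, 255), (268, 224), (269, 213), (270, 215), (271, 217), (272, 183), (273, 246), (274, 244), (275, 255), (276, 118), (277, 79)]
180 [(243, 213), (244, 210), (245, 212), (246, 216), (247, 227), (248, 151), (249, 156), (250, 213), (251, 229), (252, 224), (253, 223), (254, 222), (255, 223), (256, 223), (257, 223), (258, 224), (259, 225), (260, 226), (261, 226), (262, 237), (263, 186), (264, 164), (265, 120), (266, 229), (267, 203), (268, 204), (269, 205), (270, 182), (271, 223), (272, 227), (273, 190), (274, 74), (275, 87), (276, 91), (277, 91)]
[(335, 206), (337, 204), (339, 204), (341, 205), (343, 203), (345, 203), (347, 203), (349, 203), (351, 202), (353, 206), (355, 90), (357, 34), (359, 36), (361, 28), (363, 31)]
(249.5, 30) [[429.50390528 264.41577167 134.        ]]
(249.5, 190) [[531.24415726 283.19927993 134.        ]]
(265, 30) [[427.70474267 273.72644055 134.        ]]
(265, 190) [[529.13080193 294.14233315 134.        ]]
```

Run:
```python
from h import *
y=0.191+pi
print(bot.movel([541,289,114],[pi,0,y],threshold=8,max_speed=80))
s=bot.get_state();print(s["tcp_pos"],s["contact_force"])
bot.grip(0.0,effort=80)
s=bot.get_state();print(s["opening"],s["gripper_force"],s["tcp_pos"],s["contact_force"])
p=s["tcp_pos"]
print(bot.movel([541,289,140],max_speed=60)); s=bot.get_state();print(s["contact_force"],s["wrist_torque"])
bot.movel([541,289,230],max_speed=80); s=bot.get_state();print(s["t"],s["opening"],s["contact_force"],s["wrist_torque"],s["orientation"])
im=imaging.capture("scene"); cv2.imwrite("pics/s4.png",cv2.resize(im[80:260,220:500],None,fx=2.8,fy=2.8))
w=imaging.capture("wrist"); cv2.imwrite("pics/w4.png",w)
```

```text
False
[541.50511919 289.16826663 114.65909977] [0.86412486 0.4836612  0.04537411]
0.11767575058958414 78.69350910186768 [541.40040496 288.95257633 114.7157146 ] [ 4.43222901e-03 -1.26746647e+00  5.60567191e+00]
False
[-0.45957549  0.74336689 -3.73236323] [-0.29121687  0.00163268  0.03200407]
9.0333 0.12158787598369783 [ 0.22059689 -0.63082167 -3.4249824 ] [-0.24888643 -0.04816958  0.01422997] [-3.14134951e+00 -1.36719969e-03 -2.95063700e+00]
```

View pics/s4.png

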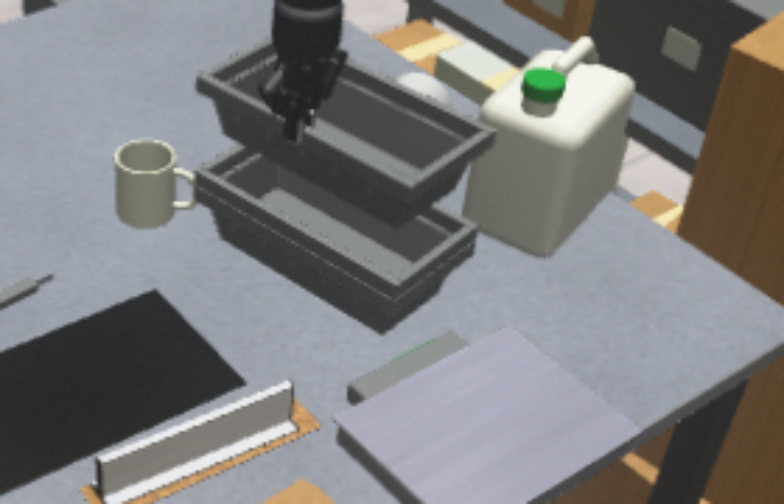

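Run:
```python
from h import *
w1=dict(K=imaging.camera_model("wrist")["K"],k1=-0.002247,position=np.array([597.65,-305.16,472.8]),rotation=np.array([-.328743,5e-5,-1.27161]))
c=cast(w1,[(200,34),(167,166)],4);d=c[0]-c[1];print(c,np.linalg.norm(d),np.arctan2(d[1],d[0]))
ty=pi/2-.02
print(solve_ik([466.6,-21.5,200],[pi,0,ty]))
bot.move_ptp([466.6,-21.5,200],[pi,0,ty]); s=bot.get_state();print(s["t"],s["tcp_pos"],s["orientation"],s["opening"])
print(bot.movel([466.6,-21.5,90],max_speed=120))
print(bot.movel([466.6,-21.5,69],max_speed=25,threshold=4)); s=bot.get_state();print(s["t"],s["tcp_pos"],s["contact_force"],s["wrist_torque"])
```

```text
[[ 636.22840939 -210.9331307     4.        ]
 [ 440.01513635 -205.87890996    4.        ]] 196.27835759884783 -0.025753116781670107
[-0.2042745   0.19952011 -0.44938043  0.92189579  0.          1.38652183]
10.35 [467.1094579  -21.05154969 200.22339343] [ 3.14082677e+00 -6.08917355e-04  1.55221280e+00] 0.11530249452225558
False
True
12.15 [466.20327438 -21.47532928  70.68043839] [-0.43626861  0.02732216  6.07690845] [0.02064503 0.08869939 0.01202428]
```

Run:
```python
from h import *
bot.grip(0.45); bot.movel([466.6,-21.5,130],max_speed=150)
bot.move_ptp([520,-330,330],[pi,0,0.3+pi/2-.3])
import pickle
m=imaging.camera_model("wrist"); w=imaging.capture("wrist"); cv2.imwrite("pics/w5.png",w)
pickle.dump(m,open("w5.pkl","wb"));
t=imaging.capture("top"); cv2.imwrite("pics/t5_raw.png",t)
cv2.imwrite("pics/c5.png",np.hstack([cv2.resize(t[120:245,200:430],None,fx=1.66,fy=3.07) if 0 else cv2.resize(t[140:240,200:330],(499,384)), w[:, :300]]))
s=bot.get_state();print(s["t"],m["position"],m["rotation"],s["qpos"])
```

```text
14.575 [ 519.34319865 -245.09152369  472.24981365] [-0.32580884  0.00239778  0.00156882] [-6.83536474e-01  4.16301250e-01  1.87846382e-01  1.34411734e+00
  2.14177364e-04  8.85642351e-01]
```

View pics/w5.png

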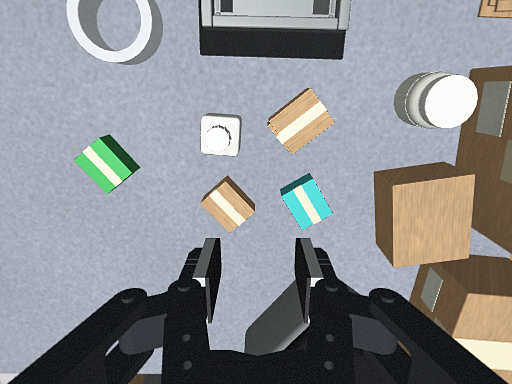

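The tray stands on the mat (top, 275,30). Stack at (301,121), single (228,204), bottle (220,135), green (106,163), turquoise (307,202), jar (440,100). Measuring the cartons and the bottle.

```bash
cat >> h.py <<'E'
def brown(w,vmin=0):
    h=cv2.cvtColor(w,cv2.COLOR_BGR2HSV); 
    k=((h[...,0]>8)&(h[...,0]<32)&(h[...,1]>18)&(h[...,2]>vmin)).astype(np.uint8)
    return cv2.morphologyEx(cv2.morphologyEx(k,cv2.MORPH_CLOSE,np.ones((5,5),np.uint8)),cv2.MORPH_OPEN,np.ones((5,5),np.uint8))
E
python3 - <<'E'
from h import *
import pickle
m=pickle.load(open("w5.pkl","rb")); w=cv2.imread("pics/w5.png")
h=cv2.cvtColor(w,cv2.COLOR_BGR2HSV)
for p in [(290,128),(315,105),(301,121),(272,135),(235,215),(228,204),(215,190),(243,190),(221,120),(205,140),(217,140),(250,100)]: print(p,h[p[1],p[0]])
for vm in (0,150,175):
  for c in blobs(brown(w,vm),600):
    b=cv2.boundingRect(c)
    if 180<b[0]<300 and 60<b[1]<230:
        for z in (34,68): print(vm,b,z,[np.round(x,2) for x in rect(m,c,z)])
wh=((h[...,1]<18)&(h[...,2]>200)).astype(np.uint8); wh=cv2.morphologyEx(wh,cv2.MORPH_OPEN,np.ones((5,5),np.uint8))
for c in blobs(wh,300):
    b=cv2.boundingRect(c)
    if 180<b[0]<260 and 80<b[1]<180: print(b,rect(m,c,48))
print(cast(m,[(217,139)],74))
E
```

```text
(290, 128) [ 28  17 252]
(315, 105) [ 30  11 255]
(301, 121) [ 28  17 252]
(272, 135) [107  28 190]
(235, 215) [ 26  25 251]
(228, 204) [ 29  20 253]
(215, 190) [  0   0 255]
(243, 190) [108  30 196]
(221, 120) [ 45   2 250]
(205, 140) [ 30   4 250]
(217, 140) [105   2 254]
(250, 100) [109  27 182]
0 (201, 177, 54, 54) 34 [array([ 474.06, -417.92], dtype=float32), np.float32(71.8), np.float32(63.07), np.float32(-0.85)]
0 (201, 177, 54, 54) 68 [array([ 477.57, -404.51], dtype=float32), np.float32(66.23), np.float32(58.18), np.float32(-0.85)]
0 (268, 88, 65, 65) 34 [array([ 576.53, -293.17], dtype=float32), np.float32(77.37), np.float32(62.1), np.float32(0.67)]
0 (268, 88, 65, 65) 68 [array([ 572.09, -289.44], dtype=float32), np.float32(71.37), np.float32(57.28), np.float32(0.67)]
150 (202, 183, 51, 48) 34 [array([ 472.16, -422.63], dtype=float32), np.float32(67.27), np.float32(54.0), np.float32(-0.85)]
150 (202, 183, 51, 48) 68 [array([ 475.82, -408.86], dtype=float32), np.float32(62.05), np.float32(49.81), np.float32(-0.85)]
150 (269, 90, 64, 63) 34 [array([ 577.65, -294.59], dtype=f
[... 170 characters left out ...]
 np.float32(0.67)]
175 (202, 183, 51, 48) 34 [array([ 472.15, -422.65], dtype=float32), np.float32(67.27), np.float32(53.94), np.float32(-0.84)]
175 (202, 183, 51, 48) 68 [array([ 475.81, -408.87], dtype=float32), np.float32(62.05), np.float32(49.75), np.float32(-0.84)]
175 (269, 90, 64, 63) 34 [array([ 577.72, -294.68], dtype=float32), np.float32(77.36), np.float32(58.28), np.float32(0.67)]
175 (269, 90, 64, 63) 68 [array([ 573.19, -290.83], dtype=float32), np.float32(71.36), np.float32(53.76), np.float32(0.67)]
(201, 116, 38, 40) (array([ 466.54602, -311.21924], dtype=float32), np.float32(51.876617), np.float32(50.78001), np.float32(1.5140826))
[[ 466.30705516 -311.25356092   74.        ]]
```

```bash
cat >> h.py <<'E'
TC=np.array([542.,-26.]); TY=-.02   # tray centre, mat yaw
def slot(d,e=0): # d along robot's left, e away from robot
    return TC+np.array([np.cos(TY)*e-np.sin(TY)*d, np.sin(TY)*e+np.cos(TY)*d])
def P(tag):
    s=bot.get_state(); print(tag,"t%.1f"%s["t"],s["tcp_pos"].round(1),"F",s["contact_force"].round(1),"op %.3f"%s["opening"],"g %.0f"%s["gripper_force"])
def pick(xy,z,yaw,open_=1.0,effort=45,up=160):
    x,y=xy
    bot.grip(open_); bot.move_ptp([x,y,max(z+60,110)],[pi,0,yaw])
    if bot.movel([x,y,z],max_speed=110,threshold=10): P("TOUCH"); return False
    bot.grip(0,effort); P("gripped"); bot.movel([x,y,up],max_speed=180); P("up"); return True
def place(xy,z,yaw,open_,up=160):
    x,y=xy
    bot.move_ptp([x,y,up],[pi,0,yaw]); bot.movel([x,y,z+12],max_speed=150)
    print("touch",bot.movel([x,y,z-4],max_speed=25,threshold=3)); P("down")
    bot.grip(open_); bot.movel([x,y,up],max_speed=180)
E
python3 - <<'E'
from h import *
import pickle
if pick((573,-291),40,.67):
    place(slot(80),8+6,pi/2+TY,.78)
    w=imaging.capture("wrist"); m=imaging.camera_model("wrist"); cv2.imwrite("pics/w6.png",w); pickle.dump(m,open("w6.pkl","wb"))
    P("done")
E
```

```text
gripped t17.2 [ 573.7 -291.4   41.1] F [-0.9 -0.2  6.1] op 0.624 g 48
up t18.1 [ 572.1 -290.4  158.6] F [-0.2 -0.7 -2.8] op 0.627 g 48
touch True
down t20.9 [543.9  54.   15.3] F [-0.7  0.4  4.3] op 0.624 g 48
done t22.2 [542.6  54.  158.7] F [-0.3  0.1  0.5] op 0.783 g 0
```

View pics/w6.png

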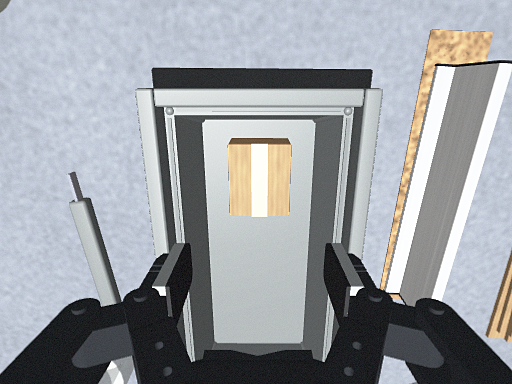

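The carton lies flat in the tray at (260,178), square and clear of the walls. The mat margin shows evenly at the left end. I'll check the numbers and carry on with the single carton.

Run:
```python
from h import *
import pickle
m=pickle.load(open("w6.pkl","rb"))
print("rim L end",cast(m,[(136,89),(382,89)],90).round(1),"mat end",cast(m,[(152,69),(371,69)],4).round(1),"floor end",cast(m,[(203,120),(315,120)],8).round(1),"carton",cast(m,[(228,144),(291,144),(228,216),(291,216)],42).round(1))
if pick((472.2,-422.6),6,-.85+pi):
    place(slot(2),8+6,pi/2+TY,.78)
    bot.move_ptp([520,-330,330],[pi,0,pi/2])
    m=imaging.camera_model("wrist"); w=imaging.capture("wrist"); cv2.imwrite("pics/w7.png",w); pickle.dump(m,open("w7.pkl","wb"))
    for c in blobs(brown(w,150),600):
        b=cv2.boundingRect(c)
        if 180<b[0]<300 and 60<b[1]<230: print(b,[np.round(x,3) for x in rect(m,c,34)])
    h=cv2.cvtColor(w,cv2.COLOR_BGR2HSV)
    wh=((h[...,1]<18)&(h[...,2]>200)).astype(np.uint8); wh=cv2.morphologyEx(wh,cv2.MORPH_OPEN,np.ones((5,5),np.uint8))
    for c in blobs(wh,300): print("white",cv2.boundingRect(c),rect(m,c,48))
    P("look")
```

```text
rim L end [[463.7 136.7  90. ]
 [624.1 133.6  90. ]] mat end [[448.  152.9   4. ]
 [644.8 149.1   4. ]] floor end [[491.3 107.5   8. ]
 [595.7 105.5   8. ]] carton [[517.   90.7  42. ]
 [570.3  89.7  42. ]
 [513.7  24.5  42. ]
 [571.3  23.5  42. ]]
gripped t25.8 [ 472.7 -423.1    6.9] F [0.1 0.6 4.6] op 0.622 g 49
up t26.8 [ 471.5 -421.8  158.5] F [ 0.6  0.3 -2. ] op 0.629 g 48
touch True
down t29.8 [542.3 -24.   15.1] F [-1.3  0.5  6.3] op 0.622 g 49
(269, 96, 57, 57) [array([ 574.105, -297.886], dtype=float32), np.float32(67.17), np.float32(53.972), np.float32(0.708)]
white (201, 116, 38, 40) (array([ 466.6426 , -311.20538], dtype=float32), np.float32(51.419865), np.float32(51.02913), np.float32(1.5027956))
white (425, 75, 52, 53) (array([ 773.5825 , -265.39792], dtype=float32), np.float32(67.64429), np.float32(66.16472), np.float32(0.002690196))
white (66, 0, 86, 62) (array([ 336.95093, -182.4513 ], dtype=float32), np.float32(102.97516), np.float32(67.98419), np.float32(0.00017905235))
look t32.4 [ 520.2 -328.5  329. ] F [-0.   0.1 -0.6] op 0.779 g 0
```

View pics/w7.png

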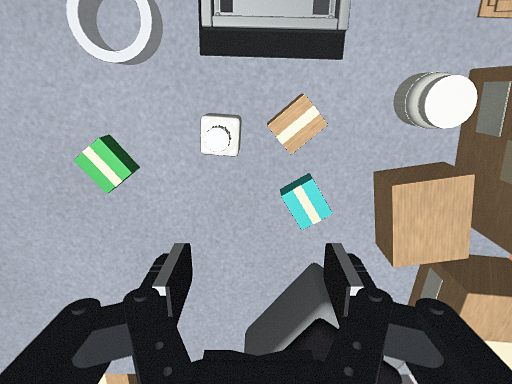

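Unchanged: the lower carton is at (297,123), the bottle at (220,135), and the others stand as before.

Run:
```python
from h import *
import pickle
if pick((574.1,-297.9),6,.708):
    place(slot(82),42+6,pi/2+TY,.78,up=190)
    bot.grip(.65)
    bot.move_ptp([520,-330,330],[pi,0,pi/2])
    m=imaging.camera_model("wrist"); w=imaging.capture("wrist"); cv2.imwrite("pics/w8.png",w); pickle.dump(m,open("w8.pkl","wb"))
    h=cv2.cvtColor(w,cv2.COLOR_BGR2HSV)
    wh=((h[...,1]<18)&(h[...,2]>200)).astype(np.uint8); wh=cv2.morphologyEx(wh,cv2.MORPH_OPEN,np.ones((5,5),np.uint8))
    for c in blobs(wh,300): print("white",cv2.boundingRect(c),rect(m,c,48))
    P("look")
```

```text
gripped t35.1 [ 574.7 -298.3    6.9] F [-0.2  0.   4.8] op 0.624 g 49
up t36.2 [ 573.3 -297.4  158.6] F [-0.1  0.5 -1.5] op 0.624 g 48
touch True
down t39.0 [543.9  56.   49.1] F [-0.6 -1.2  6.3] op 0.620 g 49
white (201, 116, 38, 39) (array([ 466.87433, -311.18942], dtype=float32), np.float32(51.918022), np.float32(50.377914), np.float32(1.5144316))
white (424, 75, 53, 53) (array([ 773.5825 , -265.62057], dtype=float32), np.float32(67.58656), np.float32(66.27138), np.float32(0.0027633905))
white (66, 0, 85, 62) (array([ 336.8701 , -182.66524], dtype=float32), np.float32(102.346695), np.float32(68.02976), np.float32(0.0005003214))
look t42.1 [ 520.4 -328.6  329.5] F [-0.7  0.5  0.8] op 0.651 g 0
```

Run:
```python
from h import *
import pickle
if pick((466.6,-311.2),51,pi/2-.06,open_=.65,effort=45,up=200):
    place(slot(-83),8+51,pi/2+TY,.55,up=200)
    bot.move_ptp([542,-90,330],[pi,0,pi/2])
    m=imaging.camera_model("wrist"); w=imaging.capture("wrist"); cv2.imwrite("pics/w9.png",w); pickle.dump(m,open("w9.pkl","wb"))
    t=imaging.capture("top"); cv2.imwrite("pics/t9.png",t)
    P("look")
```

```text
gripped t44.2 [ 467.5 -311.9   52.2] F [ 0.5 -0.5  6.3] op 0.362 g 45
up t45.2 [ 465.9 -310.6  198.7] F [-0.6 -1.4 -2. ] op 0.358 g 45
touch True
down t47.6 [ 540.6 -109.    60.4] F [0.8 0.6 4.6] op 0.356 g 45
look t49.5 [541.1 -89.8 327.9] F [-0.5  0.6 -0.6] op 0.550 g 0
```

View pics/w9.png

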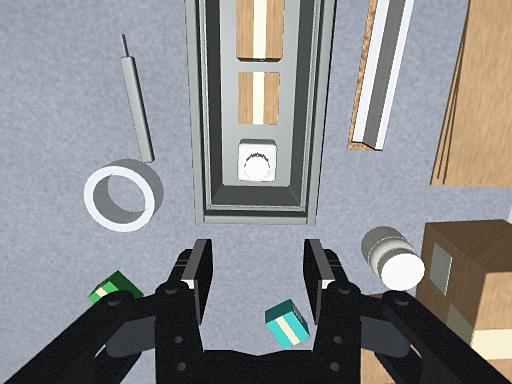

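All is loaded: the stack at (260,30), a single at (259,97) and the bottle at (256,160), inside the tray at u 205–310. Nothing else moved. Now I look at the straightedge.

Run:
```python
from h import *
import pickle
mt=imaging.camera_model("top"); print(cast(mt,np.array([[349,213],[454,223]])*.64,63))
bot.move_ptp([690,40,330],[pi,0,pi/2])
m=imaging.camera_model("wrist"); w=imaging.capture("wrist"); cv2.imwrite("pics/w10.png",w); pickle.dump(m,open("w10.pkl","wb"))
print(m["position"],m["rotation"]); P("look")
```

```text
[[707.91158417 143.77888826  63.        ]
 [685.64323128 -93.05039149  63.        ]]
[688.96310448 123.38399577 472.17980027] [-3.28067626e-01  3.19753714e-03  2.66552139e-04]
look t50.4 [689.2  38.8 329.7] F [-0.1 -0.2  0.5] op 0.550 g 0
```

View pics/w10.png

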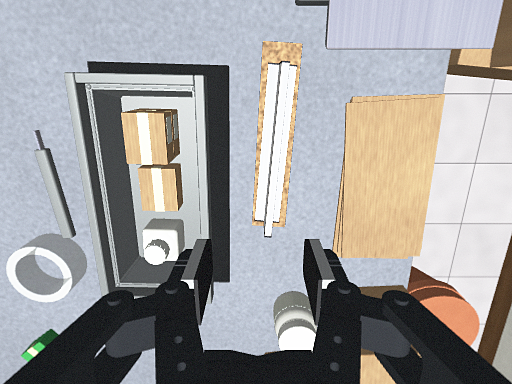

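Straightedge web top runs from (286,62) to (268,237). The cork strip's corners are (263,41), (302,43), (286,226) and (253,222).

Run:
```python
from h import *
import pickle
m=pickle.load(open("w10.pkl","rb")); w=cv2.imread("pics/w10.png"); g=cv2.cvtColor(w,cv2.COLOR_BGR2GRAY).astype(int)
for v in (80,140,200,228): print(v,list(enumerate(g[v,250:305],250)))if 0 else print(v,250,g[v,250:305].tolist())
print("col",[ (v,g[v,286]) for v in range(56,70)],[(v,g[v,268]) for v in range(228,242)])
e=cast(m,[(286,62),(268,237)],63); d=e[0]-e[1]; print("web",e.round(1),e.mean(0),np.linalg.norm(d),np.arctan2(d[1],d[0]))
s=cast(m,[(263,41),(302,43),(286,226),(253,222)],3); print("strip",s.round(1),s.mean(0),np.linalg.norm(np.roll(s,-1,0)-s,axis=1)); d=(s[0]+s[1]-s[2]-s[3]); print(np.arctan2(d[1],d[0]))
```

```text
80 250 [203, 198, 200, 197, 193, 193, 194, 191, 187, 198, 168, 216, 216, 224, 217, 218, 129, 255, 254, 250, 250, 250, 252, 251, 251, 253, 255, 225, 116, 123, 255, 255, 252, 252, 251, 251, 252, 252, 251, 250, 252, 250, 253, 255, 255, 210, 189, 204, 236, 183, 186, 183, 186, 188, 186]
140 250 [204, 207, 208, 197, 193, 191, 191, 236, 222, 186, 152, 167, 255, 252, 252, 253, 252, 252, 252, 253, 255, 255, 124, 117, 255, 255, 252, 252, 253, 253, 255, 226, 255, 252, 251, 252, 254, 255, 207, 191, 183, 177, 189, 130, 202, 196, 197, 204, 194, 195, 194, 190, 198, 194, 194]
200 250 [204, 198, 200, 159, 192, 176, 239, 254, 253, 253, 253, 253, 253, 253, 255, 255, 116, 121, 255, 255, 252, 251, 252, 252, 253, 253, 253, 252, 252, 254, 255, 207, 185, 209, 212, 203, 196, 132, 216, 203, 200, 206, 210, 209, 202, 202, 198, 205, 215, 214, 206, 204, 210, 198, 201]
228 250 [195, 192, 198, 198, 194, 198, 203, 200, 196, 194, 200, 202, 210, 222, 71, 255, 255, 252, 251, 251, 254, 255, 190, 202, 195, 196, 196, 196, 195, 202, 211, 208, 205, 198, 195, 193, 196, 190, 196, 201, 204, 205, 200, 194, 201, 199, 204, 201, 2
[... 282 characters left out ...]
(251)), (68, np.int64(251)), (69, np.int64(251))] [(228, np.int64(251)), (229, np.int64(251)), (230, np.int64(251)), (231, np.int64(251)), (232, np.int64(251)), (233, np.int64(252)), (234, np.int64(255)), (235, np.int64(255)), (236, np.int64(83)), (237, np.int64(132)), (238, np.int64(213)), (239, np.int64(202)), (240, np.int64(200)), (241, np.int64(197))]
web [[722.6 149.1  63. ]
 [703.2 -90.1  63. ]] [712.89913809  29.50180668  63.        ] 239.93080851976418 1.4899144850773332
strip [[ 695.   179.7    3. ]
 [ 748.9  177.2    3. ]
 [ 735.1 -100.8    3. ]
 [ 680.1  -93.6    3. ]] [714.76884162  40.59112471   3.        ] [ 53.89778708 278.3470366   55.52718582 273.70226377]
1.5186898060568785
```

Run:
```python
from h import *
bot.grip(.5)
bot.move_ptp([712.7,29.5,100],[pi,0,1.49])
if bot.movel([712.7,29.5,30],max_speed=70,threshold=8): P("TOUCH"); raise SystemExit
P("at"); bot.grip(0,60); P("gripped")
bot.movel([712.7,29.5,45],max_speed=40); bot.movel([712.7,29.5,220],max_speed=150); P("up")
x,y=slot(154); r=[pi,0,pi+TY]
print(solve_ik([x,y,200],r))
bot.move_ptp([x,y,200],r); bot.movel([x,y,130],max_speed=100); bot.dwell(.3); P("above")
w=imaging.capture("wrist"); s=imaging.capture("scene"); cv2.imwrite("pics/c11.png",np.hstack([w[:,100:412],cv2.resize(s[120:280,190:390],(480,384))]))
```

```text
at t52.6 [713.2  29.5  30.6] F [ 1.1 -0.1 -0.4] op 0.503 g 0
gripped t53.0 [713.3  29.5  30.7] F [0.5 0.5 2.1] op 0.106 g 59
up t54.9 [712.   29.5 218.7] F [-0.3 -0.9 -2.1] op 0.106 g 58
[ 0.09876183  0.36669725 -0.21655285  0.98754623  0.          0.11876183]
above t57.4 [545.4 128.  130.5] F [ 0.3  0.4 -4.3] op 0.102 g 58
```

View pics/c11.png

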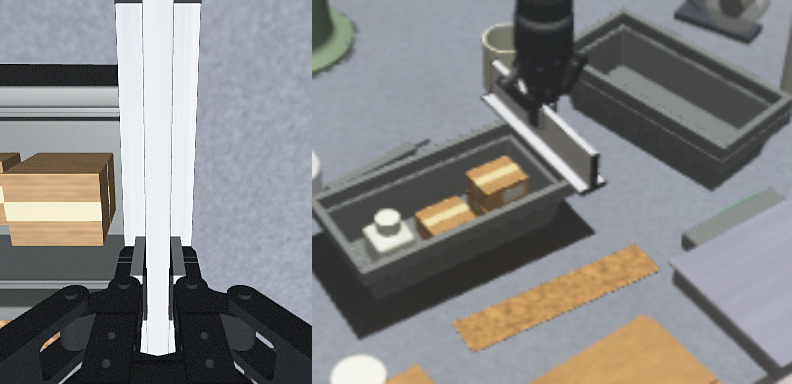

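The straightedge is level, square and over the left rim end. Now lower it, draw it along, and return it.

Run:
```python
from h import *
import json
fz=lambda: np.mean([ (bot.dwell(.02),bot.get_state()["contact_force"][2])[1] for _ in range(5)])
f0=fz(); x,y=slot(154)
print("touch",bot.movel([x,y,112],max_speed=15,threshold=3)); P("touch"); 
zc=bot.get_state()["tcp_pos"][2]; z=zc-1.2
bot.movel([x,y,z],max_speed=10); f=fz(); print("f",f0,f,zc)
n=0
while f-f0<4 and n<6: z-=.4; n+=1; bot.movel([x,y,z],max_speed=10); f=fz(); print(round(z,1),round(f-f0,1))
while f-f0>12 and n<12: z+=.4; n+=1; bot.movel([x,y,z],max_speed=10); f=fz(); print(round(z,1),round(f-f0,1))
for d in np.arange(142,-155,-12):
    x,y=slot(max(d,-154.)); bot.movel([x,y,z],max_speed=50); df=bot.get_state()["contact_force"][2]-f0
    print(int(d),round(df,1),round(z,1),bot.get_state()["tcp_pos"][1:].round(1))
    if df<3.5: z-=.3
    elif df>10: z+=.3
    if abs(df)>40: break
P("end"); json.dump([x,y,z,f0],open("z.json","w"))
```

```text
touch True
touch t58.3 [545.  128.  117.8] F [-0.1 -0.5  4.9] op 0.111 g 59
f -2.9622971848930213 8.798992977311775 117.7551977475365
142 8.8 116.6 [116.6 117.8]
130 7.9 116.6 [104.5 117.8]
118 8.8 116.6 [ 92.5 117.8]
106 7.9 116.6 [ 80.5 117.8]
94 7.7 116.6 [ 68.5 117.8]
82 7.9 116.6 [ 56.5 117.8]
70 7.3 116.6 [ 44.5 117.8]
58 8.5 116.6 [ 32.5 117.8]
46 7.9 116.6 [ 20.5 117.8]
34 8.5 116.6 [  8.4 117.8]
22 9.2 116.6 [ -3.6 117.8]
10 8.5 116.6 [-15.6 117.8]
-2 8.8 116.6 [-27.6 117.8]
-14 8.6 116.6 [-39.6 117.8]
-26 9.6 116.6 [-51.6 117.8]
-38 8.6 116.6 [-63.7 117.8]
-50 8.2 116.6 [-75.7 117.8]
-62 8.1 116.6 [-87.7 117.8]
-74 10.0 116.6 [-99.7 117.8]
-86 8.4 116.9 [-112.1  117.8]
-98 9.6 116.9 [-124.1  117.8]
-110 8.8 116.9 [-136.1  117.8]
-122 8.7 116.9 [-148.1  117.8]
-134 8.8 116.9 [-160.1  117.8]
-146 8.1 116.9 [-172.2  117.8]
end t68.5 [ 540.  -172.2  117.8] F [-1.6  1.2  5.1] op 0.109 g 60
```

Run:
```python
from h import *
import json
x,y,z,f0=json.load(open("z.json"))
x,y=slot(-156); bot.movel([x,y,z],max_speed=40); P("end")
bot.movel([x,y,200],max_speed=120)
r=[pi,0,1.5187]; c=[714.3,40]
bot.move_ptp(c+[200],r); bot.movel(c+[45],max_speed=130)
print(bot.movel(c+[26],max_speed=15,threshold=4)); P("down")
bot.grip(.3); bot.dwell(.2); P("open"); bot.movel(c+[150],max_speed=120)
bot.move_ptp([620,40,380],[pi,0,pi/2])
m=imaging.camera_model("wrist"); w=imaging.capture("wrist"); cv2.imwrite("pics/w12.png",w); P("look")
s=imaging.capture("scene"); cv2.imwrite("pics/s12.png",cv2.resize(s[100:330,60:420],(800,511)))
e=None; import pickle; pickle.dump(m,open("w12.pkl","wb"))
```

```text
end t68.9 [ 539.8 -181.8  117.8] F [0.4 2.  6.7] op 0.105 g 60
True
down t73.7 [714.3  40.   30.7] F [0.1 0.6 4.7] op 0.105 g 60
open t74.2 [712.4  40.1  28.6] F [-0.7 -0.9  0.1] op 0.301 g 0
look t76.4 [619.8  40.  377.4] F [ 0.7 -0.1 -0.7] op 0.305 g 0
```

View pics/w12.png

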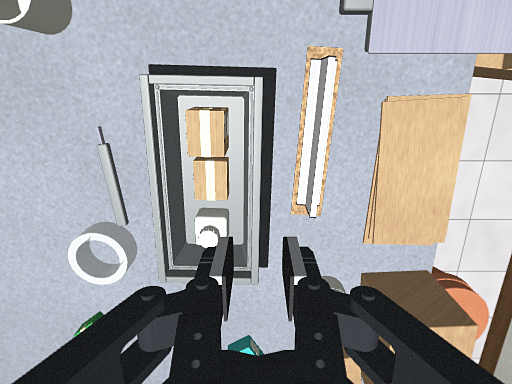

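View pics/s12.png

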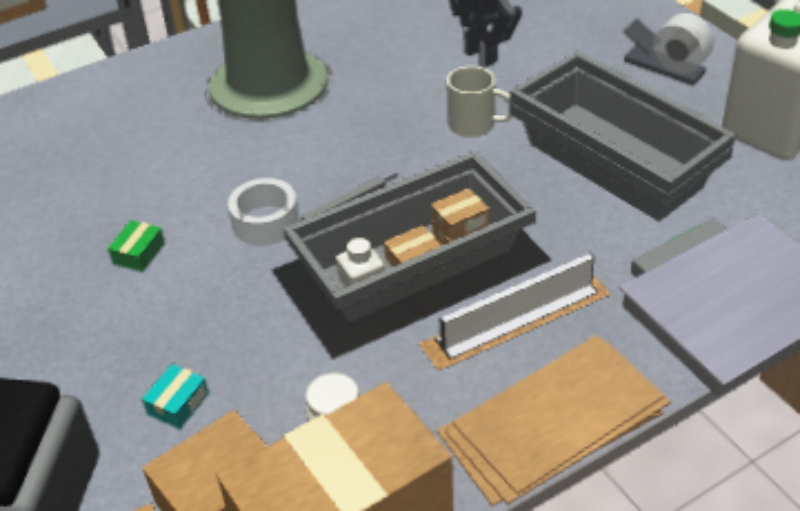

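The straightedge is upright on the cork strip (515,310), the tray is loaded on the mat, two trays are left in the pile, and the bystanders are in place. I'll check the tray centring, then hand in.

Run:
```python
from h import *
import pickle
m=pickle.load(open("w12.pkl","rb"))
c=cast(m,[(140,76),(262,76),(258,283),(158,283)],90); print(c.round(1),c.mean(0))
if np.linalg.norm(c.mean(0)[:2]-TC)<12: print(bot.sign_off())
```

```text
[[ 464.   134.3   90. ]
 [ 624.   134.3   90. ]
 [ 619.1 -184.8   90. ]
 [ 454.7 -185.4   90. ]] [540.45455857 -25.39103391  90.        ]
the job is handed in; nothing more can be done
None
```

I handed the job in at about 76 s. The tray is on the mat with all three cartons and the one bottle inside, I drew the straightedge along the rim with steady contact force and laid it back on its cork strip, and the last pictures showed nothing else disturbed.

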